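# Slide the bin under the tipping tray and tip the nuts into it

### The job

Push the low open bin along its guide channel until it is fully home against the end stop under the mouth of the tipping tray - push it along its centre line, it cocks and jams if pushed off-centre, and do not force it. Then lift the tray by the bar at its back end so that all four nuts slide off into the bin, and let the tray back down level. Leave the pipe off-cut and the angle-iron off-cut beside the channel where they are.

Things in the scene. Friction and masses are not known exactly. Their poses are not given: they have to be found in the camera images.
- home (a point): point on the fixed guide channel's floor, 4 mm above the table: the bin's origin lies here when fully home. x = travel direction on the channel's centre line, from the open end (x = -215 mm) to the end stop (face at x = +45, top 26 mm above the table); y = left of it. The bin runs between low side rails (inner faces y = -97 and +97) under their lips. Channel and tray stand are one fixture bolted to the table
- channel_entry (a point): centre of the channel's open end, on its floor, axes as home; the rail lips (inner edges 90 mm either side, tops 22.5 mm above the table) keep the bin from being lifted out; the space between them is open above. The rails are dry and rough (friction about 0.75), the floor is slick
- bin: low open grey sheet-metal bin, about 0.5 kg, in the channel, 120 to 150 mm short of home: 90 mm along the travel, 170 across, 42 high, walls 3, inner floor 8 mm above its underside; origin at the centre of its underside, x along the travel. It is guided only by a 62 mm long shoe on each side, with 2 mm play each side
- bin_rear (a point): middle of the bin's flat rear wall (outer face, 170 mm wide, 42 mm high, at x = -45 mm of the bin), 21 mm above the bin's underside; axes as the bin. Pushed here (within about 10 mm of the channel's centre line) it slides with 1 to 4 N; pushed 20 mm or more to one side it cocks and jams, and pushing harder does not help: back off and push again in the middle
- tray (a joint): hinge of the sheet-steel tipping tray, rad: 0 = level on its rest, as at the start; grows as the back end is lifted, stop at 1.0. Slight drag only; let go, it sinks back to 0 by its weight. The nuts begin to slide at about 0.35 and all have left soon after 0.8
- tray_hinge (a point): point on the tray's hinge axis, fixed to the fixture, at y = -80 mm of home, 58 mm above the table; axes as home, the hinge axis is x. The tray (66 mm wide inside along x, walls up to 75 mm above the table) reaches from its open mouth, 13 mm to the +y side of the hinge and over the home bin's edge, to its back wall 112 mm to the -y side
- tray_bar (a point): middle of the round lifting bar at the tray's back (-y) end: 10 mm thick, 68 mm long, along x, the middle 50 mm free to grip; 155 mm out from the hinge axis, 62 mm above the table (4 mm above the hinge) with the tray level; about 38 mm free between it and the tray's back wall. It moves on an arc about the hinge
- nut_1: small steel hex nut, 22 x 19 x 10 mm, one of four nuts lying loose on the tray; origin at the centre of its underside
- nut_2: larger steel hex nut, 28 x 24 x 12 mm, one of four nuts lying loose on the tray; origin at the centre of its underside
- nut_3: small steel hex nut, 22 x 19 x 10 mm, one of four nuts lying loose on the tray; origin at the centre of its underside
- nut_4: larger steel hex nut, 28 x 24 x 12 mm, one of four nuts lying loose on the tray; origin at the centre of its underside
- pipe_stub: bystander: grey pipe off-cut standing upright beside the channel on the tray's side, 42 mm across, 50 mm high; origin at the centre of its underside
- angle_iron: bystander: dark angle-iron off-cut lying beside the channel on the side away from the tray, 40 x 120 x 40 mm; origin at the centre of its underside

How it is judged (in metres and radians):
On the way, in this order (a step that is already met when the one before it is completed fails the run):
1. the bin is fully home against the end stop, with all four nuts still on the tray (x of bin in the frame of home between -0.006 and 0.006 m and height (world z) of bin below 0.009 m and angle between bin's own z axis and vertical below 0.06 rad and height (world z) of each of nut_1, nut_2, nut_3, nut_4 above 0.05 m), for 0.2 s.
2. all four nuts are in the bin (x of nut_1 in the frame of bin between -0.043 and 0.043 m and y of nut_1 in the frame of bin between -0.083 and 0.083 m and z of nut_1 in the frame of bin between 0.004 and 0.042 m and x of nut_2 in the frame of bin between -0.043 and 0.043 m and y of nut_2 in the frame of bin between -0.083 and 0.083 m and z of nut_2 in the frame of bin between 0.004 and 0.042 m and x of nut_3 in the frame of bin between -0.043 and 0.043 m and y of nut_3 in the frame of bin between -0.083 and 0.083 m and z of nut_3 in the frame of bin between 0.004 and 0.042 m and x of nut_4 in the frame of bin between -0.043 and 0.043 m and y of nut_4 in the frame of bin between -0.083 and 0.083 m and z of nut_4 in the frame of bin between 0.004 and 0.042 m), for 0.2 s.
At the end, for the whole second after the job is handed in: The bin stands in its channel within 6 mm of fully home, all four nuts lie inside it, the tray is back down level (within 0.06 rad), and everything is at rest (all of step 2 and x of bin in the frame of home between -0.006 and 0.006 m and height (world z) of bin below 0.009 m and angle between bin's own z axis and vertical below 0.06 rad and value of joint tray below 0.06 rad and linear speed of each of bin, nut_1, nut_2, nut_3, nut_4 below 0.02 m/s); the robot touches nothing.
It fails at once if the bin is forced: pushed with more than 80 N (contact force between the fingers and bin above 80 N).
It fails at once if the pipe off-cut is moved by more than 25 mm or knocked over (distance of pipe_stub from where it was at the start of the episode above 0.025 m or angle between pipe_stub's own z axis and vertical above 0.5 rad).
It fails at once if the angle-iron off-cut is moved by more than 25 mm (distance of angle_iron from where it was at the start of the episode above 0.025 m).
It also fails if it takes over 72 s, if anything falls off the work surface, if the arm or the gripper's body presses on something with over 40 N, if the wrist force passes 120 N, or if a joint passes its speed limit or range.

### The arm

A 6-joint arm with a two-finger parallel gripper is mounted at the origin on a cart in front of the work surface, level with it; the furniture and walls round the work are solid. World frame = base frame: x ahead of the robot, y to its left, z up, the work surface at z = 0. Lengths are in m, angles in degrees, forces in N, time in s.
With the tool pointing down it reaches from about 0.4 to 0.925 m from the base axis. Payload 12.5 kg.
Tool frame: the origin (TCP) lies at the very end of the fingers, on their centre line; the grasp point (between the pads) lies 19 mm behind it (r.grip_depth is the distance from the TCP to the grasp point, in m); z points along the fingers, y is the line along which they close (so a half turn about z gives the same grasp; the last joint's range is limited). The gripper opens to 95 mm and grips with 3 to 60 N. Pads are 20 mm wide; open, the fingers measure 119 mm over their backs; the gripper's body (75 mm by 180 mm) begins 59 mm behind the grasp point.
Start: joints at [-70.967, 28.126, 89.318, -0, 62.55, -6.05], TCP at [0.265, -0.566, 0.215] pointing down, gripper open.
Joint ranges: [-177.58, 177.58], [-47.91, 125.51], [2.72, 160], [-65.01, 245.01], [3.68, 167.84], [-153.87, 153.87]. Speed limits (degrees/s): [127.2, 127.2, 159.86, 180, 180, 180].

### API

Orientations are given as [roll, pitch, yaw] about the fixed x, y, z axes, in that order (R = Rz(yaw) Ry(pitch) Rx(roll)).
In Python, from bench import r gives the robot as it stands.
- The arm moves only by the tool send_rows, never from a script. Its argument "targets" is a list of rows, each a list of 6 numbers: the shift along the world's x, y, z scaled (see below), then the turn, a rotation vector about the world's x, y, z scaled (see below). A call has 1 to 10 rows; each row shifts and turns the commanded pose from where the row before left it; what a row does not reach is not made up. The controller multiplies each number of a shift by 30 cm and each number of a turn by 2 pi rad. A row lasts 1/8 s, in which the tool goes at most 62.5 mm and 10.7 degrees, less where a joint would pass 70% of its speed; a pose out of reach is approached as far as the arm can. A call with a number of a shift or a turn outside -1 to 1 is refused whole. A call with a gripper value outside its range is refused whole. "gripper" is the closure in counts, from 0 (fully open) to 255 (shut), set as the call begins (left out, the last holds). The fingers move at their own pace and stop on an object; "force" is the grip in N (left out, the last holds). Time passes only in rows, so rows that do not move let the fingers close. It gives the time, the measured TCP pose, the force, the opening and the grip force at its end, in the units of the state.
- r.sense(): the state, without advancing time (a new reading comes with each control period).
- r.grab_frame(name): name is "scene" or "top" or "wrist"; returns the picture (480x640x3 uint8, red, green, blue); there is no depth.
- r.camera_info(name): a dict with "fx", "fy", "cx", "cy" (pixels), "extrinsics" (4x4, takes a point from camera to world coordinates); the wrist camera has in their place "hand_eye" (4x4, takes a point from camera to tool coordinates, whose origin is the TCP and whose axes are the flange's). Camera axes: x right, y up, looking along -z (the intrinsics and any distortion apply to the point x, -y, -z); pixel columns grow to the right and rows downward; lengths in m; the calibration is good to about 2 mm. A picture is of the moment at which its call begins: read the wrist's pose just before it. camera_info takes no time and is no camera call.
- r.sign_off(): hands the job in; it is judged then, once.
The state is a dict: "clock": time; "joint_pos": joint angles; "dq": joint speeds; "effort": joint torques, N m; "ee_pos": TCP position; "eef_rot": TCP orientation; "contact_force": force on the tool from outside, world axes, zero at the start; "torque": the same for the moment, N m; "finger_gap": finger opening in m; "grip_force": force on a finger pad.
Only numpy, scipy, OpenCV 4.12 (cv2) and the standard library are available. Lean on these libraries where they do the work, as an engineer would, in place of code of your own. Each camera call takes 0.05 s, during which the arm holds its last target. There are 200 camera calls.

## Working session

There is one attempt and no reset: what is moved stays moved. The work goes in short steps, Python scripts to look and compute and a tool call to move; the robot and the scene stay as the last step left them, time stands still between calls to the robot, and variables do not carry over. Pictures are saved under pics/ and viewed, at most 10 in all, crops included, and the job is handed in when it is done.

Besides the shell and the picture viewer there is one more tool, called after "Emit:" as name(argument=value, ...), one argument or row to a line, values as JSON. send_rows: Moves the arm, as the interface text tells. Its arguments: {"type":"object","properties":{"targets":{"type":"array"},"gripper":{"type":"number"},"force":{"type":"number"}},"required":["targets"]}

```bash
mkdir -p pics
python3 - <<'E'
from bench import r
import cv2
s=r.sense();print(s)
for n in("top","scene"):
    im=r.grab_frame(n);cv2.imwrite(f"pics/{n}0.png",im[:,:,::-1]);print(n,r.camera_info(n))
E
```

```text
{'clock': 0.0, 'joint_pos': array([-7.09677448e+01,  2.81649358e+01,  8.93508634e+01,  3.63688329e-04,
        6.25499773e+01, -6.05023425e+00]), 'dq': array([ 0.07002569,  0.03937539,  0.05510813, -0.01899941, -0.03359511,
       -0.01929666]), 'effort': array([-6.50608454e-04, -6.12646222e+01, -2.58192211e+01,  6.92373002e-02,
        4.81883681e-02, -8.91082459e-05]), 'ee_pos': array([ 0.2648926 , -0.56580967,  0.21404877]), 'eef_rot': array([-1.79934624e+02, -7.25362011e-03,  2.50823175e+01]), 'contact_force': array([-0.28783863,  0.31557512, -0.13191264]), 'torque': array([ 0.00755843,  0.00786444, -0.00312015]), 'grip_force': 0.0, 'finger_gap': 0.09496287086759715}
top {'fx': 442.92144379388486, 'fy': 442.92144379388486, 'cx': 318.80756071106094, 'cy': 238.41381294093412, 'extrinsics': array([[ 0.01249277,  0.98918898, -0.14611329,  0.41188668],
       [-0.9998132 ,  0.01451248,  0.01276508,  0.21550358],
       [ 0.01474755,  0.14592652,  0.9891855 ,  0.91716568],
       [ 0.        ,  0.        ,  0.        ,  1.        ]])}
scene {'fx': 514.5115131921904, 'fy': 514.5115131921904, 'cx': 314.657988838769, 'cy': 234.34179908236908, 'extrinsics': array([[-0.77644773,  0.26596383, -0.57130742, -0.02184368],
       [-0.63017974, -0.3299328 ,  0.70286403,  0.91999595],
       [-0.00155665,  0.90576354,  0.42378059,  0.48482886],
       [ 0.        ,  0.        ,  0.        ,  1.        ]])}
```

View pics/top0.png

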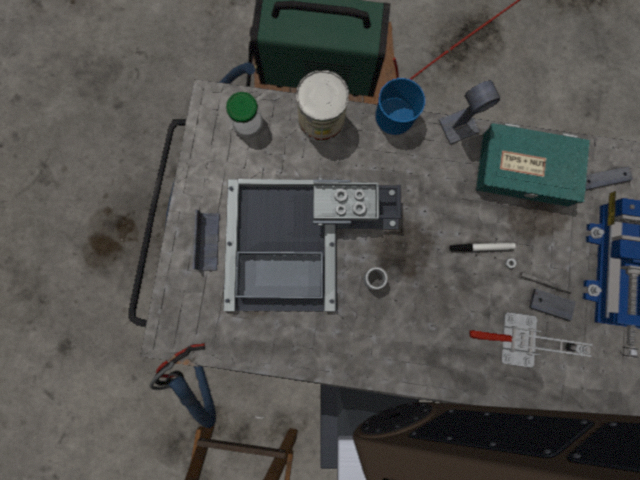

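View pics/scene0.png

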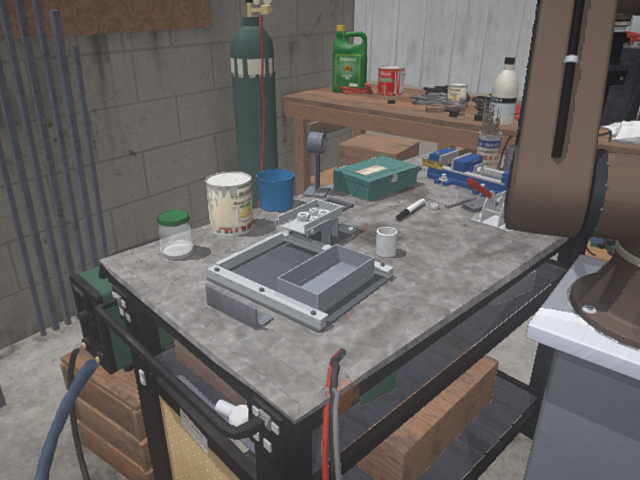

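The top view shows the channel running along about world +x (image up). The bin is near its open end (centre ~(282,275)), the tray at (345,202) with its bar to the right, the pipe at (376,279) and the angle iron at (207,242). I'll enlarge it.

Run:
```python
import cv2
im=cv2.imread("pics/top0.png")[170:320,215:415]
cv2.imwrite("pics/c0.png",cv2.resize(im,None,fx=4,fy=4,interpolation=cv2.INTER_CUBIC))
```

```text
(no output)
```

View pics/c0.png

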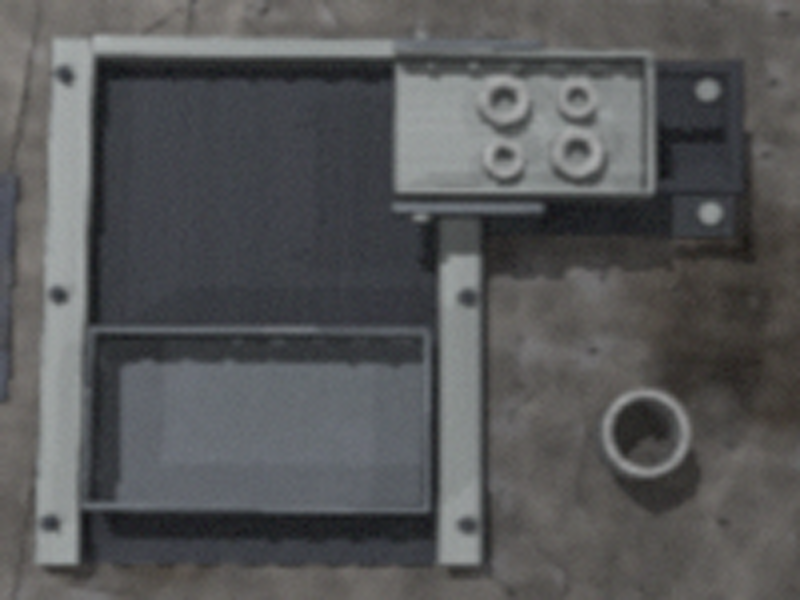

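```bash
cat > h.py <<'E'
from bench import r
import numpy as np
def px(cam,u,v,z):
    c=r.camera_info(cam);E=c["extrinsics"]
    d=E[:3,:3]@np.array([(u-c["cx"])/c["fx"],-(v-c["cy"])/c["fy"],-1]);o=E[:3,3]
    return o+d*(z-o[2])/d[2]
E
python3 - <<'E'
from h import *
for n,u,v,z in [("Lin_far",95,62,.0225),("Lin_near",80,565,.0225),("Rin_far",440,220,.0225),("Rin_near",438,565,.0225),("Lout_far",54,40,.0225),("Lout_near",37,565,.0225),("Rout_near",483,565,.0225),("stopface L",95,57,.026),("stopface R",390,57,.026),("binRL",82,509,.046),("binRR",430,513,.046),("binFL",90,328,.046),("binFR",430,328,.046),("tray far back",655,53,.075),("tray near back",655,194,.075),("tray far mouth",395,52,.075),("tray near mouth",393,194,.075),("bar far",742,62,.062),("bar near",742,192,.062),("pipe",646,432,.05)]:
    print(n,(px("top",215+u/4-.4,170+v/4-.4,z)*1000).round(1))
E
```

```text
Lin_far [653.3 372.2  22.5]
Lin_near [396.  369.6  22.5]
Rin_far [572.9 192.4  22.5]
Rin_near [398.2 191.6  22.5]
Lout_far [664.7 393.8  22.5]
Lout_near [395.7 390.9  22.5]
Rout_near [398.5 169.1  22.5]
stopface L [655.  371.7  26. ]
stopface R [657.5 219.3  26. ]
binRL [423.3 365.6  46. ]
binRR [423.5 196.4  46. ]
binFL [511.9 365.2  46. ]
binFR [514.3 197.4  46. ]
tray far back [648.2  89.2  75. ]
tray near back [577.8  89.7  75. ]
tray far mouth [646.6 216.7  75. ]
tray near mouth [575.8 216.7  75. ]
bar far [648.   43.8  62. ]
bar near [582.   44.8  62. ]
pipe [464.1  91.2  50. ]
```

Emit:
send_rows(
  targets=[
    [0.103,0.148,0,0,0,-0.017],
    [0.103,0.148,0,0,0,-0.017],
    [0.103,0.148,0,0,0,-0.017],
    [0.103,0.148,0,0,0,-0.017],
    [0.103,0.148,0,0,0,0],
    [0.103,0.148,0,0,0,0],
    [0,0.16,0,0,0,0],
    [0,0.16,0,0,0,0],
    [0,0.16,0,0,0,0],
    [0,0.16,0,0,0,0],
  ],
  gripper=255,
  force=20,
)

```text
clock: 1.35
ee_pos: [0.4501, -0.1061, 0.2145]
eef_rot: [-180.0, 0.0, 0.6]
contact_force: [0.5, 0.2, -0.3]
finger_gap: 0.0019
grip_force: 0.0
```

Emit:
send_rows(
  targets=[
    [0,0.16,0,0,0,0],
    [0,0.16,0,0,0,0],
    [0,0.16,0,0,0,0],
    [-0.03,0.16,0,0,0,0],
    [-0.03,0.16,0,0,0,0],
    [-0.03,0.16,0,0,0,0],
    [-0.03,0.16,0,0,0,0],
    [-0.03,0.16,0,0,0,0],
    [-0.03,0,0,0,0,0],
    [0,0,0,0,0,0],
  ],
)

```text
clock: 2.6
ee_pos: [0.3957, 0.276, 0.2144]
eef_rot: [180.0, 0.0, 0.7]
contact_force: [-0.1, 0.5, -0.7]
finger_gap: 0.0002
grip_force: 0.0
```

Run:
```python
from h import *
import cv2
s=r.sense();print(s["ee_pos"],s["eef_rot"]);c=r.camera_info("wrist");print(c)
cv2.imwrite("pics/w0.png",r.grab_frame("wrist")[:,:,::-1])
```

```text
[0.39569766 0.27599829 0.21444622] [1.79961978e+02 4.51572379e-02 6.60093490e-01]
{'fx': 345.3270209744952, 'fy': 345.3270209744952, 'cx': 317.85647447981006, 'cy': 240.33168258493865, 'hand_eye': array([[-1.83433707e-04,  9.61979572e-01,  2.73121347e-01,
         7.65520572e-02],
       [ 9.99999821e-01,  2.09091978e-05,  5.97973957e-04,
         9.04702153e-05],
       [ 5.69527983e-04,  2.73121408e-01, -9.61979403e-01,
        -1.70133682e-01],
       [ 0.00000000e+00,  0.00000000e+00,  0.00000000e+00,
         1.00000000e+00]])}
```

View pics/w0.png

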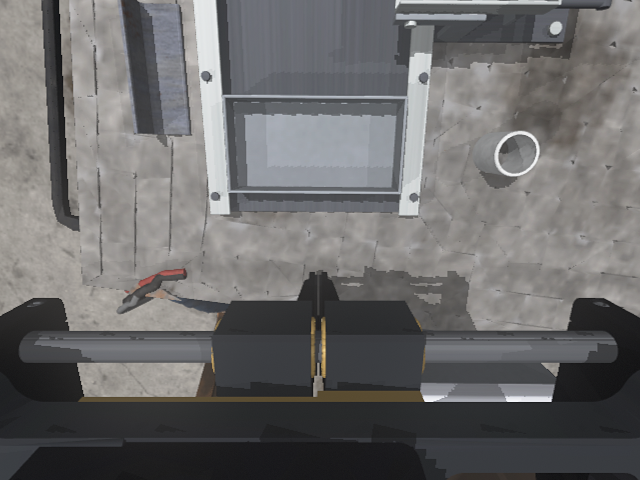

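The wrist view shows the lip inner near ends at (231,213) and (400,213), the bin's rear rim at v≈192, and the lips further up at (223,90) and (409,90).

```bash
cat >> h.py <<'E'
from scipy.spatial.transform import Rotation as R
def wpx(pos,rot,u,v,z):
    c=r.camera_info("wrist");T=np.eye(4);T[:3,:3]=R.from_euler("xyz",rot,degrees=True).as_matrix();T[:3,3]=pos
    E=T@c["hand_eye"]
    d=E[:3,:3]@np.array([(u-c["cx"])/c["fx"],-(v-c["cy"])/c["fy"],-1]);o=E[:3,3]
    return o+d*(z-o[2])/d[2]
E
python3 - <<'E'
from h import *
p=[0.39569766,0.27599829,0.21444622];q=[179.962,.045,.66]
for u,v,z in[(231,213,.0225),(400,213,.0225),(223,90,.0225),(409,90,.0225),(228,193,.046),(404,191,.046)]:print((wpx(p,q,u,v,z)*1000).round(1))
E
```

```text
[398.5 368.6  22.5]
[400.6 188.5  22.5]
[519.8 369.4  22.5]
[521.9 189.   22.5]
[423.3 364.5  46. ]
[427.2 192.   46. ]
```

Emit:
send_rows(
  targets=[
    [0.007,0.0133,-0.1267,0,0,0],
    [0,0,-0.1267,0,0,0],
    [0,0,-0.1267,0,0,0],
    [0,0,-0.1267,0,0,0],
    [0,0,-0.1,0,0,0],
    [0,0,-0.0267,0,0,0],
    [0,0,0,0,0,0],
  ],
)

```text
clock: 3.52
ee_pos: [0.3989, 0.2798, 0.0249]
eef_rot: [180.0, 0.0, 0.5]
contact_force: [0.6, -0.0, 0.4]
finger_gap: 0.0008
grip_force: 0.0
```

Emit:
send_rows(
  targets=[
    [0.025,0,0,0,0,0],
    [0.025,0,0,0,0,0],
    [0.025,0,0,0,0,0],
    [0.025,0,0,0,0,0],
    [0.025,0,0,0,0,0],
    [0.025,0,0,0,0,0],
  ],
)

```text
clock: 4.28
ee_pos: [0.444, 0.2803, 0.0246]
eef_rot: [180.0, 0.0, 0.6]
contact_force: [-2.2, -0.6, 1.5]
finger_gap: 0.0005
grip_force: 1.1
```

Emit:
send_rows(
  targets=[
    [0.03,0.0002,0,0,0,0],
    [0.03,0.0002,0,0,0,0],
    [0.03,0.0002,0,0,0,0],
    [0.03,0.0002,0,0,0,0],
    [0.03,0.0002,0,0,0,0],
    [0.03,0.0002,0,0,0,0],
  ],
)

```text
clock: 5.03
ee_pos: [0.4981, 0.2807, 0.0246]
eef_rot: [180.0, 0.0, 0.6]
contact_force: [-1.9, 0.6, 0.2]
finger_gap: 0.0006
grip_force: 0.8
```

Emit:
send_rows(
  targets=[
    [0.03,0.0002,0,0,0,0],
    [0.03,0.0002,0,0,0,0],
    [0.03,0.0002,0,0,0,0],
    [0.01,0.0002,0,0,0,0],
  ],
)

```text
clock: 5.52
ee_pos: [0.5281, 0.2809, 0.0246]
eef_rot: [-180.0, -0.0, 0.6]
contact_force: [-2.6, 0.2, 0.9]
finger_gap: 0.0004
grip_force: 1.1
```

Now small steps, watching the force.

Emit:
send_rows(
  targets=[
    [0.015,0.0001,0,0,0,0],
    [0.015,0.0001,0,0,0,0],
    [0.015,0.0001,0,0,0,0],
    [0.01,0.0001,0,0,0,0],
  ],
)

```text
clock: 6.02
ee_pos: [0.5442, 0.281, 0.0246]
eef_rot: [180.0, 0.0, 0.6]
contact_force: [-1.1, -0.2, 0.8]
finger_gap: 0.0007
grip_force: 0.9
```

Emit:
send_rows(
  targets=[
    [0.007,0,0,0,0,0],
    [0.007,0,0,0,0,0],
  ],
)

```text
clock: 6.28
ee_pos: [0.5482, 0.281, 0.0246]
eef_rot: [180.0, 0.0, 0.6]
contact_force: [-1.4, 0.8, 1.1]
finger_gap: 0.0005
grip_force: 0.8
```

Emit:
send_rows(
  targets=[
    [0.007,0,0,0,0,0],
    [0.007,0,0,0,0,0],
  ],
)

```text
clock: 6.52
ee_pos: [0.5525, 0.281, 0.0246]
eef_rot: [180.0, 0.0, 0.6]
contact_force: [-1.3, -0.6, -1.1]
finger_gap: 0.0006
grip_force: 0.8
```

Emit:
send_rows(
  targets=[
    [0.005,0,0,0,0,0],
    [0.005,0,0,0,0,0],
  ],
)

```text
clock: 6.78
ee_pos: [0.5555, 0.281, 0.0246]
eef_rot: [180.0, 0.0, 0.6]
contact_force: [-2.2, 0.9, -1.5]
finger_gap: 0.0
grip_force: 0.8
```

Emit:
send_rows(
  targets=[
    [0.005,0,0,0,0,0],
    [0,0,0,0,0,0],
  ],
)

```text
clock: 7.02
ee_pos: [0.5565, 0.2811, 0.0246]
eef_rot: [180.0, 0.1, 0.6]
contact_force: [-4.1, 1.1, 1.6]
finger_gap: 0.0005
grip_force: 2.3
```

Emit:
send_rows(
  targets=[
    [0.005,0,0,0,0,0],
    [0,0,0,0,0,0],
  ],
)

```text
clock: 7.28
ee_pos: [0.5565, 0.2811, 0.0246]
eef_rot: [180.0, 0.2, 0.6]
contact_force: [-12.8, 1.4, 6.7]
finger_gap: 0.0005
grip_force: 6.1
```

The bin stopped against the stop at about 13 N. I'll back off, rise and go above the bar with the fingers partly open.

Emit:
send_rows(
  targets=[
    [-0.04,0,0,0,0,0],
    [-0.04,0,0.05,0,0,0],
    [0,0,0.15,0,0,0],
    [0,0,0.15,0,0,0],
    [0,0,0.1,0,0,0],
  ],
)

```text
clock: 7.9
ee_pos: [0.5345, 0.2812, 0.1629]
eef_rot: [-179.9, -0.2, 0.6]
contact_force: [-0.0, -0.1, -0.0]
finger_gap: 0.0005
grip_force: 0.0
```

Emit:
send_rows(
  targets=[
    [0.047,-0.13,0,0,0,0],
    [0.047,-0.13,0,0,0,0],
    [0.047,-0.13,0,0,0,0],
    [0.047,-0.13,0,0,0,0],
    [0.047,-0.13,0,0,0,0],
    [0.047,-0.13,0,0,0,0],
    [0,0,0,0,0,0],
  ],
  gripper=158,
)

```text
clock: 8.78
ee_pos: [0.6195, 0.0447, 0.1606]
eef_rot: [180.0, -0.1, 0.4]
contact_force: [0.2, 0.4, 0.4]
finger_gap: 0.0361
grip_force: 0.0
```

Run:
```python
from h import *
import cv2
s=r.sense();print(s["ee_pos"],s["eef_rot"],s["finger_gap"])
w=r.grab_frame("wrist")[:,:,::-1];t=r.grab_frame("top")[170:320,215:415,::-1]
t=cv2.resize(t,None,fx=1.8,fy=1.8,interpolation=cv2.INTER_CUBIC)
o=np.zeros((480,800,3),np.uint8);o[:,:430]=w[:,105:535];o[:270,435:795]=t
cv2.imwrite("pics/w1.png",o)
```

```text
[0.61951846 0.04473625 0.16055696] [ 1.79971231e+02 -9.93605370e-02  4.27029881e-01] 0.03614412685594215
```

View pics/w1.png

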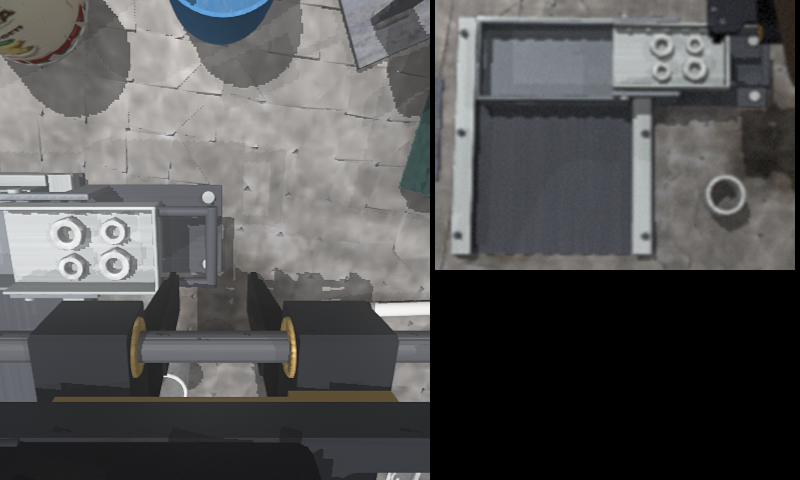

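The top inset shows the bin home at the stop. In the wrist view the bar spans full-image u≈310–322, v≈207–284.

Run:
```python
from h import *
p=[0.61951846,0.04473625,0.16055696];q=[179.971,-.099,.427]
for u,v in[(316,207),(316,284),(310,245),(322,245),(265,245)]:print((wpx(p,q,u,v,.062)*1000).round(1))
```

```text
[647.2  46.4  62. ]
[581.9  46.   62. ]
[616.   51.1  62. ]
[616.   41.4  62. ]
[615.7  87.7  62. ]
```

Emit:
send_rows(
  targets=[
    [-0.017,0.005,-0.1,0,0,0],
    [0,0,-0.1,0,0,0],
    [0,0,-0.1,0,0,0],
    [0,0,-0.06,0,0,0],
    [0,0,-0.025,0,0,0],
    [0,0,0,0,0,0],
  ],
)

```text
clock: 9.62
ee_pos: [0.614, 0.0489, 0.0444]
eef_rot: [180.0, -0.0, 0.6]
contact_force: [-0.5, -0.3, -0.2]
finger_gap: 0.0364
grip_force: 0.0
```

Emit:
send_rows(
  targets=[
    [0,0,0,0,0,0],
    [0,0,0,0,0,0],
    [0,0,0,0,0,0],
    [0,0,0,0,0,0],
  ],
  gripper=255,
  force=20,
)

```text
clock: 10.12
ee_pos: [0.6142, 0.0464, 0.0446]
eef_rot: [179.9, -0.0, 0.6]
contact_force: [-1.2, -15.7, 2.1]
finger_gap: 0.0097
grip_force: 20.0
```

Emit:
send_rows(
  targets=[
    [0,-0.007,0,0,0,0],
    [0,0.001,0.026,0,0,0],
    [0,0.003,0.026,0,0,0],
    [0,0.004,0.0255,0,0,0],
    [0,0.005,0.0255,0,0,0],
    [0,0.0065,0.025,0,0,0],
    [0,0.0075,0.025,0,0,0],
  ],
)

```text
clock: 11.0
ee_pos: [0.614, 0.0542, 0.0909]
eef_rot: [179.9, -0.0, 0.6]
contact_force: [2.1, -5.2, -1.4]
finger_gap: 0.0094
grip_force: 20.0
```

Emit:
send_rows(
  targets=[
    [0,0.009,0.024,0,0,0],
    [0,0.01,0.024,0,0,0],
    [0,0.0115,0.023,0,0,0],
    [0,0.0122,0.023,0,0,0],
    [0,0.0135,0.022,0,0,0],
    [0,0.0145,0.0213,0,0,0],
    [0,0,0,0,0,0],
  ],
)

```text
clock: 11.88
ee_pos: [0.614, 0.0748, 0.1329]
eef_rot: [179.9, -0.1, 0.6]
contact_force: [-1.8, -11.5, 6.0]
finger_gap: 0.0092
grip_force: 20.0
```

Emit:
send_rows(
  targets=[
    [0,0.0157,0.0205,0,0,0],
    [0,0.0166,0.0198,0,0,0],
    [0,0.0178,0.019,0,0,0],
    [0,0.0185,0.0183,0,0,0],
    [0,0.0194,0.0168,0,0,0],
    [0,0.0203,0.0159,0,0,0],
    [0,0,0,0,0,0],
    [0,0,0,0,0,0],
    [0,0,0,0,0,0],
    [0,0,0,0,0,0],
  ],
)

```text
clock: 13.12
ee_pos: [0.6141, 0.107, 0.1665]
eef_rot: [179.9, -0.1, 0.6]
contact_force: [-2.6, -11.1, 12.8]
finger_gap: 0.0091
grip_force: 20.0
```

Run:
```python
from h import *
import cv2
t=r.grab_frame("scene")[140:340,190:430,::-1];u=r.grab_frame("top")[170:320,215:415,::-1]
t=cv2.resize(t,(400,333));u=cv2.resize(u,(400,300),interpolation=cv2.INTER_CUBIC)
o=np.zeros((333,800,3),np.uint8);o[:,:400]=t;o[:300,400:]=u
cv2.imwrite("pics/w2.png",o)
```

```text
(no output)
```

View pics/w2.png

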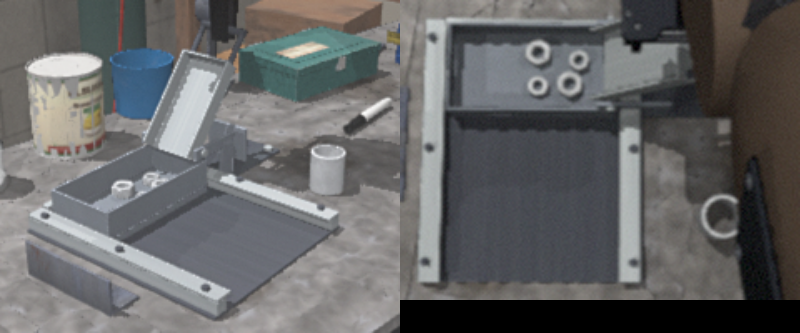

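The pictures show all four nuts in the bin and the tray empty. Lowering back along the same arc.

Emit:
send_rows(
  targets=[
    [0,-0.0203,-0.0159,0,0,0],
    [0,-0.0194,-0.0168,0,0,0],
    [0,-0.0185,-0.0183,0,0,0],
    [0,-0.0178,-0.019,0,0,0],
    [0,-0.0166,-0.0198,0,0,0],
    [0,-0.0157,-0.0205,0,0,0],
    [0,-0.0145,-0.0213,0,0,0],
    [0,-0.0135,-0.022,0,0,0],
    [0,-0.0122,-0.023,0,0,0],
  ],
)

```text
clock: 14.35
ee_pos: [0.6143, 0.0632, 0.1122]
eef_rot: [180.0, -0.1, 0.6]
contact_force: [1.8, -4.4, 3.0]
finger_gap: 0.0094
grip_force: 20.0
```

Emit:
send_rows(
  targets=[
    [0,-0.0115,-0.023,0,0,0],
    [0,-0.01,-0.024,0,0,0],
    [0,-0.009,-0.024,0,0,0],
    [0,-0.0075,-0.025,0,0,0],
    [0,-0.0065,-0.025,0,0,0],
    [0,-0.005,-0.0255,0,0,0],
    [0,-0.004,-0.0255,0,0,0],
    [0,-0.003,-0.026,0,0,0],
    [0,-0.001,-0.022,0,0,0],
    [0,0,0,0,0,0],
  ],
)

```text
clock: 15.6
ee_pos: [0.6143, 0.0464, 0.045]
eef_rot: [180.0, -0.0, 0.6]
contact_force: [4.5, -3.9, -0.1]
finger_gap: 0.0093
grip_force: 20.0
```

Back at z 0.045, where it was gripped. Opening to the earlier gap, then straight up.

Emit:
send_rows(
  targets=[
    [0,0,0,0,0,0],
    [0,0,0,0,0,0],
    [0,0,0,0,0,0],
    [0,0,0,0,0,0],
    [0,0,0,0,0,0],
  ],
  gripper=158,
)

```text
clock: 16.23
ee_pos: [0.6138, 0.0465, 0.0453]
eef_rot: [180.0, 0.0, 0.6]
contact_force: [0.2, -1.0, -0.3]
finger_gap: 0.0358
grip_force: 0.0
```

Emit:
send_rows(
  targets=[
    [0,0,0.03,0,0,0],
    [0,0,0.07,0,0,0],
    [0,0,0.15,0,0,0],
    [0,0,0.15,0,0,0],
    [0,-0.15,0.05,0,0,0],
    [0,-0.15,0,0,0,0],
    [0,-0.15,0,0,0,0],
    [0,-0.15,0,0,0,0],
    [0,0,0,0,0,0],
    [0,0,0,0,0,0],
  ],
)

```text
clock: 17.48
ee_pos: [0.6138, -0.1332, 0.1807]
eef_rot: [-180.0, -0.0, 0.6]
contact_force: [0.7, -0.2, 0.2]
finger_gap: 0.0362
grip_force: 0.0
```

Run:
```python
from h import *
import cv2
t=r.grab_frame("scene")[140:340,190:430,::-1];u=r.grab_frame("top")[170:320,215:415,::-1]
t=cv2.resize(t,(400,333));u=cv2.resize(u,(400,300),interpolation=cv2.INTER_CUBIC)
o=np.zeros((333,800,3),np.uint8);o[:,:400]=t;o[:300,400:]=u
cv2.imwrite("pics/w3.png",o)
```

```text
(no output)
```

View pics/w3.png

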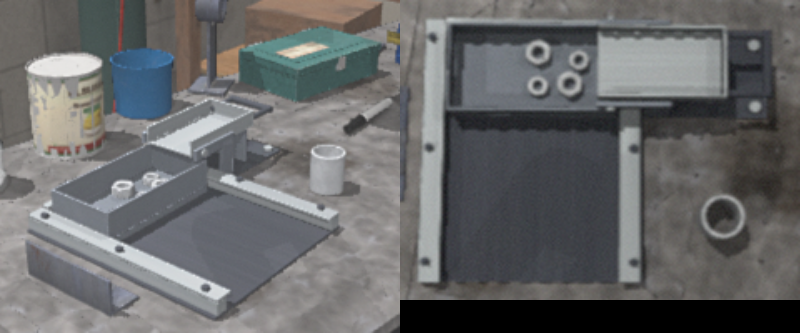

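The tray is level and empty, the four nuts are in the bin, and the bin is home. Both off-cuts are where they were.

```bash
python3 -c "
from bench import r
print(r.sign_off())"
```

```text
the job is handed in; nothing more can be done
None
```

I pushed the bin home, tipped all four nuts into it, let the tray back down level, left both off-cuts where they were, and handed the job in after about 17.5 s of the 72 s; the sign-off returned no verdict.

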